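# Stop the bench sharpener and hold its dust cover open

## Task

Switch the bench sharpener off by pressing the wide stop button on the push-button station fully down and letting it spring up again; leave the small start button alone. Then lift the sharpener's dust cover by its T-handle to 45 degrees and keep it there so that the disc can be inspected: the cover falls shut by itself, so finish while still holding it with the fingers, steady at 45 degrees. Do not push the sanding block or the chuck key out of place.

Things in the scene. Friction and masses are not known exactly. Their poses are not given: they have to be found in the camera images.
- sharpener: grey bench sharpener, fixed to the bench: a box-shaped housing 160 x 156 mm (x, y) and 78 mm high with a flat disc on top under a hinged aluminium cover. Origin: centre of the underside, on the bench top. Its own -x side is the front, with the cover's handle; +x is the hinge side; z up. It may stand turned by up to about 17 degrees.
- cover_hinge (a point): middle of the cover's hinge line, at the rear of the housing's top: 78 mm behind (+x of) the sharpener's origin and 88 mm up. The hinge line runs along the sharpener's y axis.
- cover_grip (a point): centre of the black crossbar of the cover's T-handle; moves with the cover. Round bar 16 mm thick, 36 mm long along the sharpener's y (and the point's y), on a 10 mm stem, 36 mm in front of the cover. Shut: 192 mm in front of the hinge line, 12 mm above it (100 mm above the bench). Pinched end to end from above (36 mm wide), it turns between the fingers as the cover swings.
- cover (a joint): opening angle of the dust cover (rad): 0 shut, grows as the handle side rises, 0.785 is 45 degrees, stop at 1.45. Cover: aluminium hood 152 x 148 mm, top 32 mm above the hinge line when shut, about 0.3 kg (0.2 to 0.4 kg); it falls shut when let go.
- station: plain grey push-button station, fixed to the bench: box 116 x 58 mm (x, y), 44 mm high, with a cable gland on its +x end, turned by up to about 17 degrees. It stands either on the left, beyond the long wooden strip, or at the right edge of the bench. Origin: centre of the underside. The stop button sits 22 mm towards -x of the origin, the start button 34 mm towards +x.
- stop_top (a point): centre of the top of the stop button, the wide one (32 mm in diameter), towards the station's -x end (the end nearer the robot), on a black ring 48 mm across; 65 mm above the bench when up
- stop (a joint): travel of the stop button (m): 0 up, 0.006 fully down, springs back; fully down takes 5 N, straight down
- start_top (a point): centre of the top of the start button, the small one (18 mm in diameter), towards the station's +x end; 65 mm above the bench; not to be pressed
- start (a joint): travel of the start button (m): 0 up, 0.006 fully down
- sanding_block: loose cork sanding block 61 x 105 x 31 mm, lying on the other side of the sharpener from the station; origin: centre of its underside
- chuck_key: loose steel drill chuck key 76 x 52 x 17 mm, lying on the left beyond the wooden strip; origin: centre of its underside

How it is judged:
By the outcome, as a careful person would: the job done as asked, in the order asked, and still so for the second after the job is handed in, while the arm keeps its last pose, push and grip.
It also fails if it takes over 48 s, if anything falls off the work surface, if the arm or the gripper's body presses on something with over 40 N, if the wrist force passes 120 N, or if a joint passes its speed limit or range.

## Robot

A 7-joint arm with a two-finger parallel gripper is mounted at the origin on the work surface; the furniture and walls round the work are solid. World frame = base frame: x ahead of the robot, y to its left, z up, the work surface at z = 0. Lengths are in m, angles in rad, forces in N, time in s.
With the tool pointing down it reaches from about 0.35 to 0.9 m from the base axis. Payload 8.1 kg.
Tool frame: the origin (TCP) lies at the centre of the arm's flange, where the gripper is bolted on; the fingertips stand 178 mm ahead of it and the grasp point (between the pads) lies 159 mm ahead of it; x points along the fingers, z is the direction in which the jaws open and shut, and the axes are right-handed (so a half turn about x gives the same grasp; the last joint's range is limited). The gripper opens to 92 mm and grips with 3 to 60 N. Pads are 19 mm wide; open, the fingers measure 130 mm over their backs; the gripper's body (75 mm by 190 mm) begins 47 mm behind the grasp point.
Start: joints at [-1.357, 0.434, 0.025, 1.573, -0.012, 1.134, -0.075], TCP at [0.195, 0.594, 0.405] pointing down, gripper open.
Joint ranges: [-2.62, 2.62], [-0.44, 2.09], [-1.27, 1.32], [0.08, 2.57], [-1.32, 4.46], [0.12, 2], [-2.74, 2.74]. Speed limits (rad/s): [2.22, 2.22, 3.01, 3.01, 3.14, 3.14, 3.14].

## Interface

Orientations are given as a rotation vector (axis times angle).
In Python, from cell import arm, get_image, search_frame, pinpoint gives the robot as it stands.
- The arm moves only by the tool arm_command, never from a script. Its argument "motion" is a list of rows, each a list of 7 numbers: the finger opening in mm, from 0 to 91.8, then the shift along the tool's x, y, z in mm, then the turn, a rotation vector about the tool's x, y, z in degrees. In form: [[fingers, x, y, z, ax, ay, az], ...]. A call has 1 to 5 rows; each row shifts and turns the commanded pose from where the row before left it, along the tool's axes as they then stand; what a row does not reach is not made up. A row lasts 1/8 s, in which the tool goes at most 62.5 mm and 10.7 degrees, less where a joint would pass 70% of its speed; a pose out of reach is approached as far as the arm can. A call with a gripper value outside its range is refused whole. The fingers move at their own pace and stop on an object; "newtons" is the grip in N (left out, the last holds). Time passes only in rows, so rows that do not move let the fingers close. It gives the time, the measured TCP pose, the force and the opening at its end, in the units of the state.
- arm.observe(): the state, without advancing time (a new reading comes with each control period).
- get_image(name): name is "side" or "top" or "wrist"; returns a dict with "frame" (420x560x3 uint8, red, green, blue), "range_z" (420x560 float32, m along the optical axis (not along the pixel's ray), 0 where there is no reading), "K" (3x3 intrinsics, pixels), "origin" and "rotation" of the camera in the world; the wrist camera has in their place "tool_from_camera" (4x4, takes a point from camera to tool coordinates, whose origin is the TCP and whose axes are the tool frame's). Camera axes: x right, y down, z forward; pixel columns grow to the right and rows downward; lengths in m; the calibration is good to about 2 mm. A picture is of the moment at which its call begins: read the wrist's pose just before it.
- arm.sign_off(): hands the job in, once; it reports no verdict.
Trained networks look in the newest picture that a camera, given by its name, has taken for a name from the list of things; names that differ only in an ending like _2 or _b are one class to them, and where a whole thing is asked for, a point or a joint stands for the part that bears it (a point fixed in the world has none). Each returns a list of dicts, best first, with "p" (0 to 1); they miss things now and then, are a little off and sometimes report something else, mostly with a low value. They report only what shows in the picture. A call takes as long as a camera call.
- search_frame(camera, target): "point" ([x, y, z] in m, in world coordinates, good to about 4 mm: the middle of the surface that is visible of it).
- pinpoint(camera, target): "point" ([x, y, z] in m, in world coordinates, good to about 4 mm: a listed point, or the origin of a listed thing).
The state is a dict: "clock": time; "joints": joint angles; "dq": joint speeds; "joint_efforts": joint torques, N m; "position": TCP position; "ee_rot": TCP orientation; "force": force on the tool from outside, world axes, zero at the start; "ft_torque": the same for the moment, N m; "width": opening from 0.0 (shut) to 1.0 (fully open).
Only numpy, scipy, OpenCV 4.12 (cv2) and the standard library are available. Lean on these libraries where they do the work, as an engineer would, in place of code of your own. Each camera call takes 0.05 s, during which the arm holds its last target. There are 200 camera calls.

## Working session

There is one attempt and no reset: what is moved stays moved. The work goes in short steps, Python scripts to look and compute and a tool call to move; the robot and the scene stay as the last step left them, time stands still between calls to the robot, and variables do not carry over. Pictures are saved under pics/ and viewed, about 8 in all and at most 12, crops included, and the job is handed in when it is done.

Besides the shell and the picture viewer there is one more tool, called after ">>>" by a JSON object that holds its "name" and its "arguments". arm_command: Moves the arm, as the interface text tells. Its arguments: {"type":"object","properties":{"motion":{"type":"array"},"newtons":{"type":"number"}},"required":["motion"]}

```bash
mkdir -p pics; ls; python3 - <<'E'
from cell import arm,get_image,search_frame,pinpoint
import cv2,numpy as np
s=arm.observe();print({k:np.round(v,3).tolist() for k,v in s.items()})
ims=[]
for c in("top","side"):
    g=get_image(c);ims.append(g["frame"][:,:,::-1])
    print(c,g["origin"].round(3) if hasattr(g["origin"],'round') else g["origin"])
    for t in("sharpener","cover_hinge","cover_grip","station","stop_top","start_top","sanding_block","chuck_key"):
        print(t,[(np.round(d["point"],3).tolist(),round(d["p"],2)) for d in pinpoint(c,t)[:2]])
cv2.imwrite("pics/a.png",ims[0]);cv2.imwrite("pics/b.png",ims[1])
E
```

```text
pics
{'clock': 0.0, 'joints': [-1.357, 0.435, 0.025, 1.574, -0.012, 1.134, -0.075], 'dq': [-0.0, -0.001, 0.001, 0.001, -0.001, 0.0, 0.001], 'joint_efforts': [0.0, -66.787, 0.985, -31.445, -0.061, 0.043, 0.0], 'position': [0.195, 0.594, 0.404], 'ee_rot': [-0.974, 1.344, 0.972], 'force': [-0.412, -0.094, -0.541], 'ft_torque': [-0.047, 0.016, 0.034], 'width': 0.999}
top [0.448 0.057 0.989]
sharpener [([0.561, -0.075, 0.001], 0.6)]
cover_hinge [([0.638, -0.071, 0.091], 0.76)]
cover_grip [([0.45, -0.088, 0.098], 0.65)]
station [([0.469, -0.253, -0.0], 0.86)]
stop_top [([0.447, -0.25, 0.065], 0.52)]
start_top [([0.497, -0.254, 0.063], 0.62)]
sanding_block [([0.456, 0.345, -0.0], 0.95), ([0.637, -0.068, 0.09], 0.41)]
chuck_key [([0.647, 0.29, 0.0], 0.71)]
side [0.846 0.426 0.857]
sharpener [([0.563, -0.076, 0.002], 0.77), ([0.645, 0.289, 0.0], 0.48)]
cover_hinge [([0.641, -0.068, 0.086], 0.71)]
cover_grip [([0.447, -0.085, 0.099], 0.61)]
station [([0.464, -0.253, -0.0], 0.77)]
stop_top [([0.438, -0.249, 0.068], 0.69)]
start_top [([0.503, -0.251, 0.062], 0.43)]
sanding_block [([0.56, -0.075, -0.0], 0.73), ([0.451, 0.341, -0.002], 0.61)]
chuck_key [([0.642, 0.29, 0.001], 0.82)]
```

View pics/a.png

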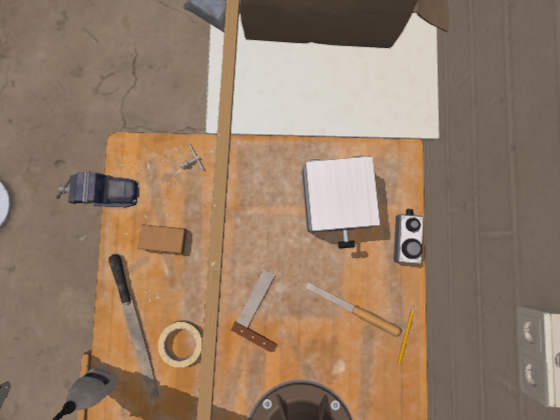

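View pics/b.png

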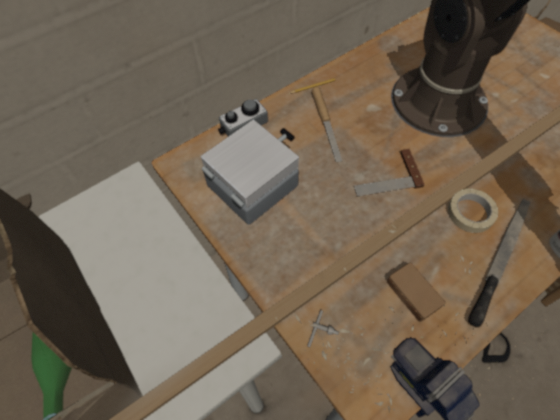

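```bash
cat > h.py <<'E'
from cell import arm,get_image,search_frame,pinpoint
import cv2,numpy as np
from scipy.spatial.transform import Rotation as R
def cloud(c):
    s=arm.observe();g=get_image(c);z=g["range_z"];v,u=np.indices(z.shape);K=np.array(g["K"])
    P=np.stack([(u-K[0,2])/K[0,0]*z,(v-K[1,2])/K[1,1]*z,z],-1)
    if c=="wrist":
        T=np.array(g["tool_from_camera"]);P=P@T[:3,:3].T+T[:3,3]
        P=P@R.from_rotvec(s["ee_rot"]).as_matrix().T+np.array(s["position"])
    else: P=P@np.array(g["rotation"]).T+np.array(g["origin"])
    P[z==0]=np.nan
    return g["frame"][:,:,::-1],P
def box(P,x0,x1,y0,y1,z0,z1):
    a=P.reshape(-1,3);l=np.array([x0,y0,z0]);h=np.array([x1,y1,z1])
    return a[((a>l)&(a<h)).all(1)]
E
python3 - <<'E'
from h import *
s=arm.observe();print(R.from_rotvec(s["ee_rot"]).as_matrix().round(3))
for c in("top","side"):
    f,P=cloud(c);print(c)
    st=box(P,.38,.60,-.31,-.19,.056,.075)
    for nm,q in(("stop",st[st[:,0]<.475]),("start",st[st[:,0]>.475])):
        if len(q):print(nm,len(q),q.mean(0).round(4),q.min(0).round(3),q.max(0).round(3))
    q=box(P,.38,.6,-.31,-.19,.04,.05);print("stbox",cv2.minAreaRect(q[:,:2].astype('f4')),len(q))
    q=box(P,.45,.7,-.18,.05,.112,.13);print("cover",cv2.minAreaRect(q[:,:2].astype('f4')),len(q))
    q=box(P,.40,.463,-.14,-.03,.085,.115);print("bar",cv2.minAreaRect(q[:,:2].astype('f4')),q.mean(0).round(4),len(q))
    q=box(P,.2,.6,.12,.24,.005,.4);print("strip z",np.percentile(q,[1,50,99],axis=0).round(3).tolist())
    q=box(P,.2,.8,-.35,.2,.005,.5);print("max z",q[:,2].max())
E
```

```text
[[ 0.    -0.95   0.312]
 [ 0.     0.312  0.95 ]
 [-1.    -0.     0.   ]]Traceback (most recent call last):
  File "<stdin>", line 4, in <module>
  File "h.py", line 10, in cloud
    else: P=P@np.array(g["rotation"]).T+np.array(g["origin"])
            ~~~~~~~~~~~~~~~~~~~~~~~~~~~^~~~~~~~~~~~~~~~~~~~~~
ValueError: operands could not be broadcast together with shapes (420,560) (3,)
```

```bash
sed -i 's/np.array(g\["rotation"\]).T/R.from_rotvec(g["rotation"]).as_matrix().T/' h.py
python3 - <<'E'
from h import *
for c in("top","side"):
    f,P=cloud(c);print(c)
    st=box(P,.38,.60,-.31,-.19,.056,.075)
    for nm,q in(("stop",st[st[:,0]<.475]),("start",st[st[:,0]>.475])):
        if len(q):print(nm,len(q),q.mean(0).round(4),q.min(0).round(3),q.max(0).round(3))
    q=box(P,.38,.6,-.31,-.19,.04,.05);print("stbox",len(q) and cv2.minAreaRect(q[:,:2].astype('f4')),len(q))
    q=box(P,.45,.7,-.18,.05,.112,.13);print("cover",len(q) and cv2.minAreaRect(q[:,:2].astype('f4')),len(q))
    q=box(P,.40,.463,-.14,-.03,.085,.115);print("bar",len(q) and cv2.minAreaRect(q[:,:2].astype('f4')),q.mean(0).round(4),len(q))
    q=box(P,.2,.6,.12,.24,.005,.4);print("strip z",np.percentile(q,[1,50,99],axis=0).round(3).tolist())
    q=box(P,.2,.8,-.35,.2,.005,.5);print("max z",q[:,2].max())
E
```

```text
top
stop 188 [ 0.4436 -0.2494  0.0633] [ 0.423 -0.272  0.056] [ 0.466 -0.23   0.07 ]
start 82 [ 0.4986 -0.2526  0.0612] [ 0.485 -0.266  0.056] [ 0.513 -0.237  0.067]
stbox ((0.46560966968536377, -0.25128570199012756), (0.05703812837600708, 0.11375126242637634), 87.05889892578125) 547
cover ((0.559694230556488, -0.07808585464954376), (0.1544569432735443, 0.1489192098379135), 6.008848190307617) 4636
bar ((0.4520694613456726, -0.08933591842651367), (0.021163299679756165, 0.03564320132136345), 5.899723529815674) [ 0.4507 -0.0891  0.1046] 137
strip z [[0.204, 0.121, 0.005], [0.35, 0.209, 0.019], [0.595, 0.237, 0.024]]
max z 0.12471134504368653
side
stop 139 [ 0.4472 -0.2467  0.0627] [ 0.423 -0.268  0.056] [ 0.466 -0.227  0.068]
start 62 [ 0.5027 -0.2504  0.061 ] [ 0.488 -0.265  0.056] [ 0.517 -0.236  0.068]
stbox ((0.467881977558136, -0.2498054802417755), (0.05654062330722809, 0.1136389970779419), 87.00563049316406) 376
cover ((0.5622837543487549, -0.07668395340442657), (0.15358006954193115, 0.15053187310695648), 6.029001235961914) 4040
bar ((0.4542750120162964, -0.08769632130861282), (0.018055357038974762, 0.0359213687479496), 7.819366931915283) [ 0.4534 -0.0862  0.1042] 116
strip z [[0.206, 0.122, 0.006], [0.385, 0.212, 0.02], [0.596, 0.235, 0.024]]
max z 0.1240283597651014
```

>>> {"name": "arm_command", "arguments": {"motion": [[0,0,-60,-8,6,0,0],[0,0,-60,-8,6,0,0],[0,0,-60,-9,6,0,0],[0,0,-60,-9,6,0,0],[0,0,-60,-9,6,0,0]], "newtons": 20}}

```text
clock: 1.68
position: [0.4311, 0.4068, 0.4048]
ee_rot: [-0.568, 1.494, 0.569]
force: [-0.1, 0.5, -0.3]
width: 0.502
```

>>> {"name": "arm_command", "arguments": {"motion": [[0,0,-60,-9,6,0,0],[0,0,-60,-9,6,0,0],[0,0,-60,-9,6,0,0],[0,0,-60,-9,6,0,0],[0,0,-60,-9,6,0,0]]}}

```text
clock: 2.3
position: [0.5392, 0.1268, 0.4049]
ee_rot: [-0.159, 1.564, 0.16]
force: [0.9, -0.5, 0.7]
width: 0.006
```

>>> {"name": "arm_command", "arguments": {"motion": [[0,0,-51,-24,7.4,0,0],[0,0,-54,-17,7.4,0,0],[0,0,-54,-11,0,0,0],[0,0,-54,-11,0,0,0],[0,0,-54,-11,0,0,0]]}}

```text
clock: 2.92
position: [0.471, -0.1429, 0.405]
ee_rot: [0.04, 1.57, -0.04]
force: [1.2, -0.8, -0.8]
width: 0.007
```

>>> {"name": "arm_command", "arguments": {"motion": [[0,0,-54,-11,0,0,0],[0,0,-54,-11,0,0,0],[0,0,0,0,0,0,0]]}}

```text
clock: 3.3
position: [0.442, -0.2525, 0.4053]
ee_rot: [0.045, 1.57, -0.048]
force: [0.0, 1.4, 1.0]
width: 0.004
```

```bash
python3 - <<'E'
from h import *
s=arm.observe();print(s["clock"],np.round(s["position"],4),R.from_rotvec(s["ee_rot"]).as_matrix().round(3).tolist(),s["force"])
f,P=cloud("wrist");cv2.imwrite("pics/w1.png",f)
for t in("stop_top","start_top"):print(t,[(np.round(d["point"],4).tolist(),round(d["p"],2)) for d in pinpoint("wrist",t)[:2]])
st=box(P,.38,.475,-.31,-.19,.04,.08)
print(np.histogram(st[:,2],np.arange(.04,.076,.002)))
for l in(.052,.061):
    q=st[st[:,2]>l]
    if len(q)>3:print(l,len(q),q.mean(0).round(4),cv2.minEnclosingCircle(q[:,:2].astype('f4')))
f,P=cloud("top");q=P.reshape(-1,3);w=q[(q[:,1]<-.3)&(q[:,2]>.02)&(q[:,0]<.7)&(q[:,0]>.2)];print(len(w),len(w) and w[:,1].max())
E
```

```text
3.3 [ 0.442  -0.2525  0.4053] [[0.0, 0.059, 0.998], [-0.002, 0.998, -0.059], [-1.0, -0.002, 0.001]] [0.04081996 1.40292261 0.96961513]
stop_top [([0.445, -0.2514, 0.0642], 0.89)]
start_top [([0.5004, -0.2526, 0.0636], 0.78), ([0.445, -0.2481, 0.0683], 0.3)]
(array([332, 859,  92,  10,  12,  10, 129, 633,  64,  10,  17, 114, 555,
        46,   0,   0,   0]), array([0.04 , 0.042, 0.044, 0.046, 0.048, 0.05 , 0.052, 0.054, 0.056,
       0.058, 0.06 , 0.062, 0.064, 0.066, 0.068, 0.07 , 0.072, 0.074]))
0.052 1568 [ 0.4444 -0.2487  0.0595] ((0.44430768489837646, -0.25030553340911865), 0.023894911631941795)
0.061 725 [ 0.4442 -0.2497  0.0647] ((0.44426673650741577, -0.2503419518470764), 0.015864623710513115)
9641 -0.3783127103768128
```

>>> {"name": "arm_command", "arguments": {"motion": [[0,50,2.2,2.2,0,0,0],[0,50,0,0,0,0,0],[0,40,0,0,0,0,0],[0,14,0,0,0,0,0],[0,0,0,0,0,0,0]]}}

```text
clock: 4.12
position: [0.4468, -0.2454, 0.2506]
ee_rot: [0.04, 1.571, -0.039]
force: [0.5, 1.4, 0.5]
width: 0.006
```

>>> {"name": "arm_command", "arguments": {"motion": [[0,6,0,0,0,0,0],[0,5,0,0,0,0,0],[0,4,0,0,0,0,0],[0,0,0,0,0,0,0]]}}

```text
clock: 4.62
position: [0.4472, -0.2464, 0.2375]
ee_rot: [0.041, 1.567, -0.04]
force: [-2.0, 4.6, 21.2]
width: 0.0
```

>>> {"name": "arm_command", "arguments": {"motion": [[0,0.5,0,0,0,0,0],[0,0,0,0,0,0,0]]}}

```text
clock: 4.88
position: [0.4471, -0.2464, 0.2373]
ee_rot: [0.041, 1.567, -0.04]
force: [-3.6, 4.6, 28.4]
width: 0.008
```

>>> {"name": "arm_command", "arguments": {"motion": [[0,-5,0,0,0,0,0],[0,-20,0,0,0,0,0],[0,-50,0,0,0,0,0],[0,-50,0,0,0,0,0],[0,-20,0,0,0,0,0]]}}

```text
clock: 5.5
position: [0.4465, -0.2466, 0.383]
ee_rot: [0.04, 1.567, -0.041]
force: [0.7, 0.9, 0.3]
width: 0.003
```

```bash
python3 - <<'E'
from h import *
s=arm.observe();print(s["clock"],np.round(s["position"],4),s["ee_rot"],s["force"])
f,P=cloud("wrist")
st=box(P,.38,.475,-.31,-.19,.061,.08);print(len(st),st.mean(0))
sa=box(P,.48,.53,-.31,-.19,.058,.08);print(len(sa),len(sa) and np.median(sa,0))
E
```

```text
5.5 [ 0.4465 -0.2466  0.383 ] [ 0.04012235  1.56678572 -0.04146478] [0.7382281  0.86482218 0.25239841]
812 [ 0.4443294  -0.2495547   0.06474523]
273 [ 0.49914717 -0.25249148  0.06467992]
```

>>> {"name": "arm_command", "arguments": {"motion": [[64,0,53,-1,10.1,0,0],[64,0,52,-10,10.1,0,0],[64,0,47,-20,10.1,0,0],[64,0,0,0,10.1,0,0],[64,0,0,0,10.1,0,0]]}}

```text
clock: 6.18
position: [0.449, -0.0979, 0.3799]
ee_rot: [0.705, 1.454, -0.705]
force: [0.1, 0.1, 0.5]
width: 0.499
```

>>> {"name": "arm_command", "arguments": {"motion": [[64,0,0,0,10.1,0,0],[64,0,0,0,10.1,0,0],[64,0,0,0,10.3,0,0],[64,0,0,0,0,0,0],[64,0,0,0,0,0,0]]}}

```text
clock: 6.8
position: [0.4491, -0.0987, 0.3801]
ee_rot: [1.103, 1.274, -1.104]
force: [0.7, -0.0, -0.1]
width: 0.694
```

```bash
cat > g.py <<'E'
from h import *
s=arm.observe();M=R.from_rotvec(s["ee_rot"]).as_matrix();p=np.array(s["position"])
print(s["clock"],p.round(4),"jaw az",np.degrees(np.arctan2(M[1,2],M[0,2])),M[2].round(3),np.round(s["force"],1),s["width"],np.round(s["joints"],2))
f,P=cloud("wrist");cv2.imwrite("pics/w2.png",f)
for t in("cover_grip","cover_hinge"):
    for d in pinpoint("wrist",t)[:2]:print(t,np.round(d["point"],4),round(d["p"],2),"tool",(M.T@(np.array(d["point"])-p)).round(4))
q=box(P,.40,.4665,-.14,-.03,.09,.115)
if len(q):
    r=cv2.minAreaRect(q[:,:2].astype('f4'));print("bar",r,q[:,2].max(),len(q));c=np.r_[r[0],.1];print("tool",(M.T@(c-p)).round(4))
q=box(P,.45,.7,-.18,.05,.112,.13)
if len(q):print("cover",cv2.minAreaRect(q[:,:2].astype('f4')),q.min(0))
E
python3 g.py
```

```text
6.8 [ 0.4491 -0.0987  0.3801] jaw az -81.81155147981582 [-1. -0.  0.] [ 0.7 -0.  -0.1] 0.6944498385128287 [-0.64  0.24  0.91  2.04 -0.23  0.96 -1.04]
cover_grip [ 0.4546 -0.0858  0.1003] 0.93 tool [ 0.2798  0.0074 -0.012 ]
bar ((0.4546619653701782, -0.08933422714471817), (0.023971527814865112, 0.0358445905148983), 3.746943712234497) 0.10906576297348558 899
tool [ 0.2801  0.0069 -0.0085]
cover ((0.5402324795722961, -0.0803636759519577), (0.11450183391571045, 0.15084154903888702), 7.763858795166016) [ 0.47849674 -0.15893381  0.1120311 ]
```

View pics/w2.png

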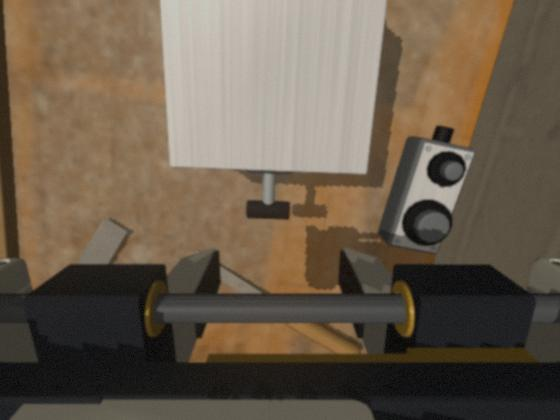

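```bash
python3 - <<'E'
from h import *
f,P=cloud("wrist")
q=box(P,.42,.49,-.12,-.05,.085,.1115)
for x in np.arange(.436,.488,.003):
    a=q[(q[:,0]>=x)&(q[:,0]<x+.003)]
    if len(a):print(x.round(3),len(a),a[:,1].min().round(4),a[:,1].max().round(4),np.median(a[:,2]).round(4))
E
```

```text
0.439 2 -0.0791 -0.0732 0.1035
0.442 63 -0.1065 -0.0722 0.1048
0.445 122 -0.1081 -0.072 0.1065
0.448 151 -0.1076 -0.0716 0.1071
0.451 176 -0.1071 -0.0716 0.1067
0.454 193 -0.1067 -0.0716 0.1047
0.457 105 -0.1063 -0.0821 0.103
0.46 43 -0.0935 -0.084 0.1037
0.463 42 -0.0929 -0.0836 0.1037
0.466 45 -0.0925 -0.0832 0.1036
0.469 44 -0.0921 -0.0829 0.1035
0.472 44 -0.0918 -0.0825 0.1038
0.475 45 -0.0918 -0.082 0.1034
0.478 49 -0.0917 -0.0703 0.1036
0.481 62 -0.0974 -0.0686 0.1106
0.484 23 -0.1035 -0.0872 0.1108
```

>>> {"name": "arm_command", "arguments": {"motion": [[64,0,2.2,-8.8,1.7,0,0],[64,50,0,0,0,0,0],[64,45,0,0,0,0,0],[64,26,0,0,0,0,0],[64,0,0,0,0,0,0]]}}

```text
clock: 7.62
position: [0.4495, -0.0898, 0.2581]
ee_rot: [1.127, 1.261, -1.131]
force: [-0.2, -0.3, 0.7]
width: 0.696
```

```bash
python3 g.py
```

```text
7.625 [ 0.4495 -0.0898  0.2581] jaw az -83.74339186452856 [-1.    -0.004  0.   ] [-0.2 -0.3  0.7] 0.6960082379662098 [-0.49  0.45  0.76  2.18 -0.48  0.69 -0.86]
cover_grip [ 0.4543 -0.0849  0.0991] 0.62 tool [ 0.159   0.0059 -0.0044]
bar ((0.45355334877967834, -0.08997559547424316), (0.026726389303803444, 0.09909998625516891), 5.635613918304443) 0.11499280326090655 4668
tool [0.1581 0.0046 0.0006]
cover ((0.5043326020240784, -0.08352735638618469), (0.11675775796175003, 0.1493014246225357), 6.098568439483643) [ 0.45002715 -0.15945554  0.11205036]
```

>>> {"name": "arm_command", "arguments": {"motion": [[30,0,0,0,0,0,0],[30,0,0,0,0,0,0],[30,0,0,0,0,0,0],[30,0,0,0,0,0,0]], "newtons": 30}}

```text
clock: 8.28
position: [0.4503, -0.0892, 0.2595]
ee_rot: [1.129, 1.259, -1.128]
force: [-1.1, 3.0, 5.9]
width: 0.389
```

```bash
python3 g.py | head -1; python3 - <<'E'
import numpy as np
r=np.hypot(192,12);a0=np.arctan2(12,192)
t=np.radians(np.linspace(0,45,16));p=np.c_[192-r*np.cos(t+a0),r*np.sin(t+a0)-12]
print(np.diff(p,axis=0).round(1).tolist(),p[-1])
E
```

```text
8.275 [ 0.4503 -0.0892  0.2595] jaw az -83.72424448199924 [-1.     0.    -0.001] [-1.1  3.   5.9] 0.38929124075841903 [-0.49  0.44  0.76  2.17 -0.48  0.69 -0.86]
[[0.9, 10.0], [1.4, 10.0], [1.9, 9.9], [2.4, 9.8], [3.0, 9.6], [3.5, 9.5], [3.9, 9.3], [4.4, 9.0], [4.9, 8.8], [5.3, 8.5], [5.8, 8.2], [6.2, 7.9], [6.6, 7.6], [7.0, 7.2], [7.4, 6.9]] [ 64.72077939 132.24978336]
```

>>> {"name": "arm_command", "arguments": {"motion": [[30,-10,0.9,0,0,0,0],[30,-10,1.4,0,0,0,0],[30,-9.9,1.9,0,0,0,0],[30,-9.8,2.4,0,0,0,0],[30,-9.6,3,0,0,0,0]]}}

```text
clock: 9.05
position: [0.4598, -0.0882, 0.3092]
ee_rot: [1.128, 1.259, -1.128]
force: [2.8, 4.9, -3.3]
width: 0.388
```

>>> {"name": "arm_command", "arguments": {"motion": [[30,-9.5,3.5,0,0,0,0],[30,-9.3,3.9,0,0,0,0],[30,-9,4.4,0,0,0,0],[30,-8.8,4.9,0,0,0,0],[30,-8.5,5.3,0,0,0,0]]}}

```text
clock: 9.68
position: [0.4816, -0.0859, 0.3541]
ee_rot: [1.128, 1.26, -1.128]
force: [2.2, 4.2, -4.0]
width: 0.387
```

>>> {"name": "arm_command", "arguments": {"motion": [[30,-8.2,5.8,0,0,0,0],[30,-7.9,6.2,0,0,0,0],[30,-7.6,6.6,0,0,0,0],[30,-7.2,7,0,0,0,0],[30,-6.9,7.4,0,0,0,0]]}}

```text
clock: 10.3
position: [0.5143, -0.0824, 0.3917]
ee_rot: [1.128, 1.26, -1.129]
force: [-0.3, 5.0, -2.8]
width: 0.39
```

>>> {"name": "arm_command", "arguments": {"motion": [[30,0,0,0,0,0,0],[30,0,0,0,0,0,0],[30,0,0,0,0,0,0]]}}

```text
clock: 10.68
position: [0.5141, -0.0824, 0.3916]
ee_rot: [1.128, 1.26, -1.129]
force: [-1.5, 3.8, -0.6]
width: 0.389
```

```bash
cat > c.py <<'E'
from h import *
s=arm.observe();p=np.array(s["position"]);M=R.from_rotvec(s["ee_rot"]).as_matrix();g=p+M[:,0]*.159
hx=np.array([.4495,-.0895])+.192*np.array([np.cos(.11),np.sin(.11)])
d=(hx-g[:2])@np.array([np.cos(.11),np.sin(.11)]);print("angle from grip",np.degrees(np.arctan2(g[2]-.088,d)-np.arctan2(12,192)),"radius",np.hypot(d,g[2]-.088),"force",np.round(s["force"],1),s["width"],s["clock"])
ims=[]
for c in("side","top"):
    f,P=cloud(c);ims.append(f)
    q=box(P,.45,.66,-.155,.0,.13,.26);q=q[np.isfinite(q).all(1)]
    # dominant plane by RANSAC
    best=0;rg=np.random.default_rng(0)
    for _ in range(400):
        a=q[rg.choice(len(q),3,False)];n=np.cross(a[1]-a[0],a[2]-a[0]);l=np.linalg.norm(n)
        if l<1e-5:continue
        n/=l;m=abs((q-a[0])@n)<.002
        if m.sum()>best:best=m.sum();B=m
    w=q[B];n=np.linalg.svd(w-w.mean(0),full_matrices=False)[2][2];n*=np.sign(n[2])
    print(c,len(q),best,"normal",n.round(3),"tilt",np.degrees(np.arccos(n[2])))
    for t in("cover_grip","cover_hinge","sanding_block","chuck_key"):print(t,[(np.round(d["point"],3).tolist(),round(d["p"],2)) for d in pinpoint(c,t)[:1]])
cv2.imwrite("pics/c.png",ims[0])
E
python3 c.py
```

```text
angle from grip 45.08604394000387 radius 0.19258057002442383 force [-1.5  3.8 -0.6] 0.3890168084474732 10.675
side 4771 3433 normal [0.699 0.074 0.711] tilt 44.645675482940234
cover_grip [([0.51, -0.078, 0.234], 0.91)]
cover_hinge [([0.638, -0.071, 0.087], 0.9)]
sanding_block [([0.451, 0.337, 0.0], 0.83)]
chuck_key [([0.644, 0.289, 0.002], 0.54)]
top 1620 1564 normal [0.698 0.075 0.712] tilt 44.613246710142455
cover_grip []
cover_hinge [([0.639, -0.066, 0.091], 0.57)]
sanding_block [([0.454, 0.342, 0.003], 0.98)]
chuck_key [([0.65, 0.288, -0.0], 0.56)]
```

View pics/c.png

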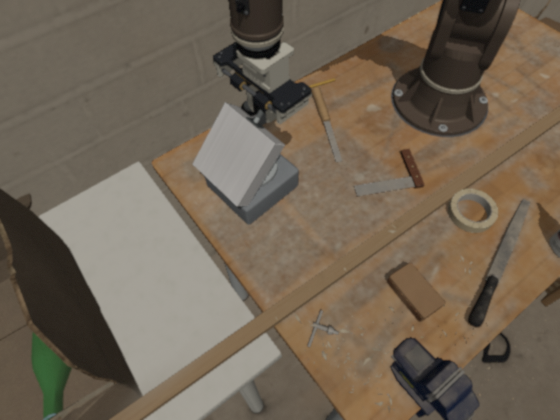

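The picture shows the cover raised (around pixel 240,155), with the gripper on its handle (about 258,118). The sanding block and chuck key haven't moved. The tilt reads 44.6° from the cameras and 45.1° from the grip position, and it is steady, so I'm handing in.

```bash
python3 -c "
from cell import arm
print(arm.sign_off())"
```

```text
the job is handed in; nothing more can be done
None
```

I pressed the stop button fully down and let it spring back. Then I lifted the cover by its T-handle to about 45° and handed the job in with the fingers still holding it, at about 11 s of the 48 s allowed.

- **Stop button:** It met a hard stop at 28 N, after about 5.4 mm of measured travel. That is slightly under the 6 mm full travel but within the measurement error. The fingertips landed about 4–5 mm off the button's centre, still on the button. Afterwards the wrist camera showed its top back up at 64.7 mm.
- **Start button:** It was not touched, and its top also read 64.7 mm.
- **Cover angle:** The two camera plane fits gave 44.6° and the grip position gave 45.1°, a disagreement of about 0.5°. The pose stayed steady over the last 0.4 s, with about 4 N on the wrist and the grip set at 30 N.
- **Loose objects:** The sanding block and chuck key measured in the same places as at the start, within the networks' error.

No check failed.

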